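# Free the soap rack on the basin ledge: release the ratchet stop and push it home

## Task

The two-tier soap rack is hemmed in between the end plate of the ledge rail and the sliding stop, and someone wants to take it away for rinsing. Press the blue release lever of the stop down and, keeping it down, push the stop all the way back along its bar until it is up against the end block, then let go. Do not force the stop against its locked ratchet, and leave the rack with its soap and everything else standing where they are, nothing picked up or shoved aside.

Things in the scene. Friction and masses are not known exactly. Their poses are not given: they have to be found in the camera images.
- rail: white and aluminium rail screwed to the ledge, 410 mm long: toothed bar 20 mm wide, teeth tops 53 mm up, along the rail's y between two white end blocks 60 mm high. Origin on the ledge (z 0) under the bar's centre line; the row of things stands on its -x side; z up. Fixed end plate at y = +190 mm, 85 mm high, reaching out to x = -120 mm; the stop's end block is at the -y end. Place and yaw vary.
- end_block (a point): middle of the end block's inner face, where the stop is to arrive, at rail x = 0, y = -157 mm, 50 mm above the ledge
- jaw (a joint): travel (m) of the white sliding stop along the rail's -y: 0 to 0.012 at the start, near the rack; 0.125 = up against the end block (hard limit). Friction about 2 N unlocked. With the lever up, a pawl in the teeth (6 mm pitch) blocks it after up to 6 mm of play. Carriage 86 mm long, 40 mm wide; its plate, 85 mm high, spans rail x -32 to -120 mm at its rack end, 2 mm past the lever's end.
- push_face (a point): middle of the upright face of the stop's white housing, 40 mm wide, 66 to 88 mm above the ledge, at the hinge end of the lever. It faces the rail's +y: a fingertip standing on the pressed lever pushes on it towards the end block. The point is 78 mm above the ledge and moves with the stop.
- release (a joint): angle (rad) of the blue release lever: 0 up (up to 0.14 while its pawl rides on a tooth), 0.22 fully down (hard limit); the pawl is clear of the teeth above 0.15. Sprung: at the pad's middle about 2 N to start and 5 N fully down, 5 mm lower; with rubbing on the tooth up to 7 N on the way, so press with 8 to 12 N and push only when it is fully down. It springs up when let go.
- release_pad (a point): middle of the top of the blue ribbed lever pad, 39 mm along the bar, 34 mm wide, 67 mm above the ledge when up; level, over the bar, 21 mm from push_face, hinged at its push_face end, free end towards the rack. Press it from above; open above and on the side away from the row. Moves with the stop.
- rack_lower: lower tier of the white plastic soap rack, 88 mm (x) by 120 mm (y), with four posts 65 mm high; origin at the centre of its underside; loose
- rack_upper: upper tier of the rack, same plan, standing on the lower tier's four posts; its posts end 115 mm above the ledge; origin at the centre of its underside; loose
- soap: pink bar of soap, 50 by 78 by 24 mm, lying in the upper tier; origin at the centre of its underside; loose
- mug: orange plastic mug, 82 mm wide, 88 mm high, handle at its +y; origin at the centre of its underside; loose bystander
- tumbler: stainless steel tumbler, 72 mm wide, 105 mm high; origin at the centre of its underside; loose bystander
- comb: bamboo comb lying flat, 170 mm (x) by 45 mm (y), 5 mm thick; origin at the centre of its underside; loose bystander
- soap_case: closed green plastic soap case, 78 by 108 mm, 37 mm high; origin at the centre of its underside; loose bystander
- mirror: round mirror 176 mm across in a pink plastic frame on a small foot, about 190 mm high; origin under its foot; loose bystander
Things that resemble listed ones, but are neither listed nor needed, are in the scene too. Leave any purple look-alike of the rack_upper alone.

How it is judged:
On the way, in this order (a step that is already met when the one before it is completed fails the run):
1. the release lever is pressed down (value of joint release above 0.11 rad), for 0.1 s.
2. the stop has come back to the end block (value of joint jaw above 0.119 m), for 0.1 s.
At the end, for the whole second after the job is handed in: The stop is within 6 mm of the end block, its release lever has sprung up again (below 0.15 rad), and both tiers of the rack stand upright and at rest within 20 mm of where they were, the soap within 25 mm (value of joint jaw above 0.119 m and value of joint release below 0.15 rad and distance of each of rack_lower, rack_upper from where it was at the start of the episode below 0.02 m and angle between rack_upper's own z axis and vertical below 0.1 rad and distance of soap from where it was at the start of the episode below 0.025 m and linear speed of rack_upper below 0.02 m/s); the robot touches nothing.
It fails at once if a tier of the soap rack or the soap lifted, or pushed more than 25 mm (distance of any of rack_lower, rack_upper from where it was at the start of the episode above 0.025 m or distance of soap from where it was at the start of the episode above 0.03 m).
It fails at once if mug, tumbler, comb, soap case or mirror lifted, knocked over or pushed more than 30 mm (distance of any of mug, tumbler, comb, soap_case, mirror from where it was at the start of the episode above 0.03 m or angle between any of mug, tumbler's own z axis and vertical above 0.5 rad).
It fails at once if the stop or rail forced with more than 60 N (contact force between the fingers and rail above 60 N).
It also fails if it takes over 35 s, if anything falls off the work surface, if the arm or the gripper's body presses on something with over 40 N, if the wrist force passes 120 N, or if a joint passes its speed limit or range.

## Robot

A 7-joint arm with a two-finger parallel gripper is mounted at the origin on the work surface. World frame = base frame: x ahead of the robot, y to its left, z up, the work surface at z = 0. Lengths are in m, angles in rad, forces in N, time in s.
With the tool pointing down it reaches from about 0.4 to 0.875 m from the base axis. Payload 19.3 kg.
Tool frame: the origin (TCP) lies at the very end of the fingers, on their centre line; the grasp point (between the pads) lies 19 mm behind it; z points along the fingers, y is the line along which they close (so a half turn about z gives the same grasp; the last joint's range is limited). The gripper opens to 85 mm and grips with 20 to 120 N. Pads are 22 mm wide; open, the fingers measure 114 mm over their backs; the gripper's body (76 mm by 85 mm) begins 54 mm behind the grasp point. The pads swing forward as they close: fully open they stand 13 mm farther back than shut.
Start: joints at [-1.216, 0.521, -0.036, 1.599, 0.021, 1.021, -0.113], TCP at [0.258, 0.569, 0.231] pointing down, gripper open.
Joint ranges: [-2.91, 2.91], [-0.3, 2.13], [-1.5, 1.42], [0.17, 2.43], [-1.26, 4.41], [0.16, 1.93], [-2.52, 2.52]. Speed limits (rad/s): [1.89, 1.89, 2.39, 2.39, 3.01, 3.01, 3.01].

## Interface

Orientations are given as [roll, pitch, yaw] about the fixed x, y, z axes, in that order (R = Rz(yaw) Ry(pitch) Rx(roll)).
In Python, from workcell import bot gives the robot as it stands.
- The arm moves only by the shell command python3 -m crank 'ROWS' [FORCE]. ROWS is a JSON object of lists of equal length, an entry for each row: "travel": the shift along the world's x, y, z in cm, a list of three; "turn": the turn, a rotation vector about the world's x, y, z in degrees, a list of three; "gripper": the closure, from 0 (fully open) to 1 (shut). A call has exactly 5 rows; each row is the pose to reach, as a shift and turn from the pose commanded when the call began; what a row does not reach only later rows make up. A row lasts 1/10 s, in which the tool goes at most 50 mm and 8.59 degrees, less where a joint would pass 70% of its speed; a pose out of reach is approached as far as the arm can. A call with a gripper value outside its range is refused whole. The fingers move at their own pace and stop on an object; FORCE is the grip in N (left out, the last holds). Time passes only in rows, so rows that repeat a pose let the fingers close, or fill a call up. It gives the time, the measured TCP pose, the force, the opening and the grip force at its end, in the units of the state.
- bot.observe(): the state, without advancing time (a new reading comes with each control period).
- bot.grab_frame(name): name is "scene" or "top"; returns a dict with "pixels" (400x640x3 uint8, red, green, blue), "fx", "fy", "cx", "cy" (pixels), "extrinsics" (4x4, takes a point from world to camera coordinates). Camera axes: x right, y down, z forward; pixel columns grow to the right and rows downward; lengths in m; the calibration is good to about 2 mm. A picture is of the moment at which its call begins. There is no depth.
- bot.job_done(): hands the job in; it is judged then, once.
The state is a dict: "clock": time; "qpos": joint angles; "qd": joint speeds; "joint_efforts": joint torques, N m; "position": TCP position; "tool_rot": TCP orientation; "force": force on the tool from outside, world axes, zero at the start; "moment": the same for the moment, N m; "grip_width": finger opening in m; "finger_force": force on a finger pad.
Only numpy, scipy, OpenCV 4.12 (cv2) and the standard library are available. Lean on these libraries where they do the work, as an engineer would, in place of code of your own. Each camera call takes 0.05 s, during which the arm holds its last target. There are 200 camera calls.

## Working session

There is one attempt and no reset: what is moved stays moved. The work goes in short steps, Python scripts to look and compute and a shell command to move; the robot and the scene stay as the last step left them, time stands still between calls to the robot, and variables do not carry over. Pictures are saved under pics/ and viewed, at most 10 in all, crops included, and the job is handed in when it is done.

```bash
mkdir -p pics; ls
python3 - <<'E'
from workcell import bot
import cv2,numpy as np,pickle
d={}
for n in("scene","top"):
    f=bot.grab_frame(n);d[n]=f
    cv2.imwrite(f"pics/{n}0.png",f["pixels"][:,:,::-1])
    print(n,f["fx"],f["fy"],f["cx"],f["cy"],np.round(f["extrinsics"],4).tolist())
pickle.dump(d,open("f0.pkl","wb"))
s=bot.observe();print(s["clock"],s["position"],s["tool_rot"],s["force"],s["grip_width"])
E
```

```text
pics
scene 391.65573366522733 391.65573366522733 320.76004307848467 206.67764671434685 [[0.0202, 0.9997, -0.0133, 0.0429], [0.804, -0.0241, -0.5942, -0.3686], [-0.5943, 0.0013, -0.8042, 1.3232], [0.0, 0.0, 0.0, 1.0]]
top 503.3118187552894 503.3118187552894 318.70472695673215 191.72904043784553 [[-0.0782, -0.9969, 0.0, -0.0303], [-0.977, 0.0766, -0.1991, 0.531], [0.1985, -0.0156, -0.98, 1.0595], [0.0, 0.0, 0.0, 1.0]]
0.1 [0.25749422 0.56914647 0.23077955] [-3.14053231e+00  7.53973600e-05  2.71676296e+00] [-0.33493822 -0.31148154 -0.16484218] 0.08512144887291632
```

View pics/scene0.png

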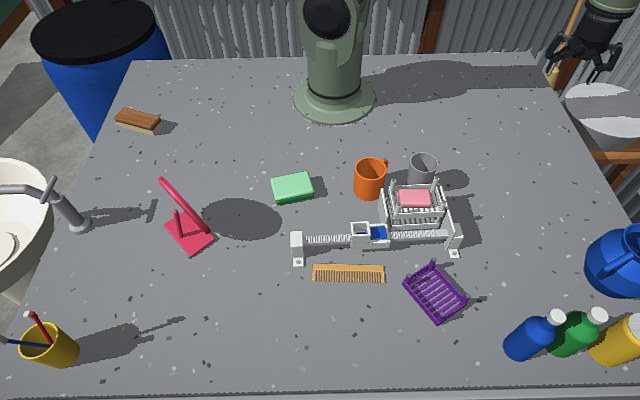

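View pics/top0.png

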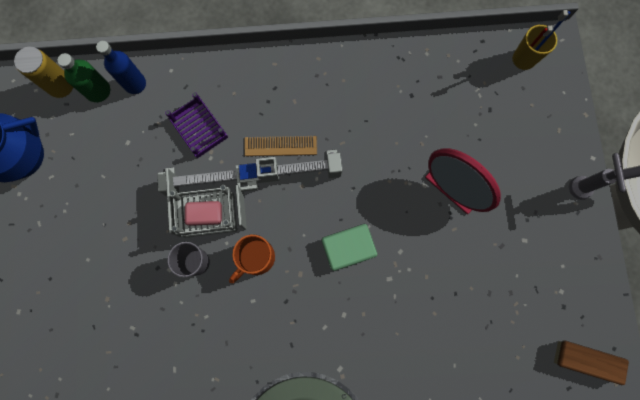

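The scene view shows the rail from (297,248) to (455,240), with the blue pad near (377,234) and the white rack with its pink soap beside it. In the top view the blue pad is at (248,172) and the housing at (266,167). There are two rack candidates, the white one at scene (415,205) and the purple one at (435,292). The white one between the stop and the end plate, carrying the soap, is the one meant. Next I'll enlarge and measure.

```bash
cat > h.py <<'E'
import numpy as np,cv2
def cam(f):
    E=np.array(f["extrinsics"]);return E[:3,:3],-E[:3,:3].T@E[:3,3]
def ray(f,u,v):
    R,c=cam(f);d=R.T@np.array([(u-f["cx"])/f["fx"],(v-f["cy"])/f["fy"],1]);return c,d/np.linalg.norm(d)
def plane(f,u,v,z):
    c,d=ray(f,u,v);return c+d*(z-c[2])/d[2]
def tri(a,ua,b,ub):
    c,d=ray(a,*ua);e,g=ray(b,*ub);t=np.linalg.lstsq(np.c_[d,-g],e-c,rcond=None)[0]
    p,q=c+t[0]*d,e+t[1]*g;return (p+q)/2,np.linalg.norm(p-q)
def blue(f,x0,x1,y0,y1):
    h=cv2.cvtColor(f["pixels"],cv2.COLOR_RGB2HSV);m=cv2.inRange(h,(105,150,40),(125,255,255))
    k=np.zeros_like(m);k[y0:y1,x0:x1]=m[y0:y1,x0:x1];return k
E
python3 - <<'E'
import pickle;from h import *
d=pickle.load(open("f0.pkl","rb"));S,T=d["scene"],d["top"]
for n,f,b in(("s",S,(330,400,210,255)),("t",T,(225,290,150,200))):
    m=blue(f,*b);c,h=cv2.findContours(m,0,2)[0:2] 
    for k in c:
        if cv2.contourArea(k)>5: print(n,cv2.contourArea(k),cv2.boundingRect(k),cv2.minAreaRect(k),cv2.approxPolyDP(k,1.5,True)[:,0].tolist())
a=cv2.resize(S["pixels"][205:270,285:465],None,fx=4.4,fy=4.4,interpolation=cv2.INTER_CUBIC)
b=cv2.resize(T["pixels"][140:205,160:340],None,fx=4.4,fy=4.4,interpolation=cv2.INTER_CUBIC)
cv2.imwrite("pics/crop0.png",np.vstack([a,b])[:,:,::-1])
E
```

```text
s 155.0 (371, 227, 16, 13) ((378.5, 233.0), (12.0, 15.0), 90.0) [[371, 227], [372, 239], [386, 238], [384, 227]]
t 33.5 (261, 167, 10, 6) ((265.4100036621094, 169.3699951171875), (4.525484085083008, 9.475231170654297), 81.8698959350586) [[270, 168], [261, 168], [261, 172], [270, 171]]
t 197.5 (239, 164, 18, 15) ((247.4512176513672, 171.0609893798828), (13.693511009216309, 16.343868255615234), 83.6598129272461) [[255, 165], [240, 165], [240, 178], [255, 177]]
```

View pics/crop0.png

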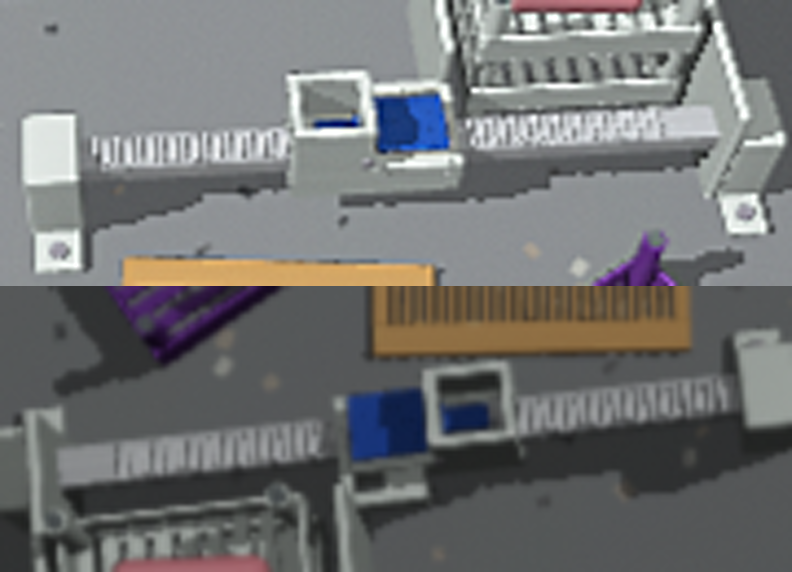

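The crop confirms the blue pad sits between the hollow white housing on its -y side and the rack-side lip. The comb lies in front of it and the pad is open from above.

Run:
```python
import pickle;from h import *
d=pickle.load(open("f0.pkl","rb"));S,T=d["scene"],d["top"]
p,e=tri(S,(378.3,233),T,(247.6,171.2));print("pad",p.round(4),e)
cs=lambda x,y:(285+x/4.4,205+y/4.4)
ct=lambda x,y:(160+x/4.4,140+(y-286)/4.4)
print("pad edges z.067 scene",[plane(S,*q,.067)[:2].round(4).tolist() for q in ((371.3,227),(372,239.3),(386.3,238.5),(384.5,227))])
print("pad edges z.067 top",[plane(T,*q,.067)[:2].round(4).tolist() for q in ((255.5,165),(239.7,165.5),(240,178.5),(255.5,177.5))])
# housing top rim z .088, corners scene & top
for n,a,b in(("rim +x+y",(375,136),(427,370)),("rim +x-y",(293,136),(508,362)),("rim -x+y",(368,76),(432,443)),("rim -x-y",(288,76),(517,437))):
    p,e=tri(S,cs(*a),T,ct(*b));print(n,p.round(4),round(e,4))
# bar centre line ends at teeth top z .053
A=[plane(S,*cs(*q),.053)[:2].round(4) for q in((95,152),(280,145),(470,132),(715,121))]
B=[plane(T,*ct(*q),.053)[:2].round(4) for q in((727,393),(525,413),(315,440),(65,467))]
for P in(A,B):
    P=np.array(P);k=np.polyfit(P[:,1],P[:,0],1);print(P.tolist(),"slope dx/dy",k[0],np.degrees(np.arctan(k[0])))
p,e=tri(S,cs(76,183),T,ct(742,341));print("endblock inner top corner +x",p,e)
print([plane(T,*ct(*q),.06)[:2] for q in((737,341),(748,425))],[plane(S,*cs(*q),.06)[:2] for q in((76,181),(73,118))])
```

```text
pad [0.5839 0.082  0.0615] 0.0007468914322438393
pad edges z.067 scene [[0.57, 0.0666], [0.6042, 0.065], [0.603, 0.0984], [0.5709, 0.0979]]
pad edges z.067 top [[0.5952, 0.0628], [0.5968, 0.0977], [0.5673, 0.0984], [0.5669, 0.0643]]
rim +x+y [0.6043 0.0583 0.082 ] 0.0024
rim +x-y [0.6045 0.0166 0.0843] 0.0001
rim -x+y [0.5668 0.058  0.0825] 0.0026
rim -x-y [0.5663 0.0156 0.0835] 0.0019
[[0.5919, -0.0877], [0.5903, 0.0121], [0.585, 0.1154], [0.5818, 0.2488]] slope dx/dy -0.03192010902112488 -1.8282667608417729
[[0.5883, -0.0912], [0.5859, 0.0118], [0.5801, 0.1187], [0.576, 0.2451]] slope dx/dy -0.03827271803606259 -2.1917954503179553
endblock inner top corner +x [ 0.61367993 -0.09921123  0.05758818] 0.003300738426921839
[array([ 0.61324197, -0.0982299 ]), array([ 0.56909544, -0.10017091])] [array([ 0.61391213, -0.09743329]), array([ 0.57435293, -0.0993703 ])]
```

```bash
python3 - <<'E'
import numpy as np
from scipy.spatial.transform import Rotation as R
yaw=np.radians(2.05);rx=np.array([np.cos(yaw),np.sin(yaw),0])
print(np.degrees((R.from_rotvec(-np.radians(15)*rx)*R.from_euler('z',26.4,degrees=True)).as_rotvec()))
E
python3 -m crank '{"travel":[[2,-3,0],[4,-7,0],[7,-10,0],[9,-14,0],[11,-17,0]],"turn":[[0,0,0],[0,0,0],[0,0,0],[0,0,0],[0,0,0]],"gripper":[1,1,1,1,1]}' 40
```

```text
[-14.84725545   2.92637341  26.24797019]
clock: 0.6
position: [0.3684, 0.3969, 0.2311]
tool_rot: [-3.141, 0.0, 2.716]
force: [1.6, 0.1, 0.1]
grip_width: 0.0117
finger_force: 0.0
```

```bash
python3 -m crank '{"travel":[[2.5,-4,0],[5,-8,0],[8,-12,0],[10.5,-16,0],[13,-19,0]],"turn":[[-3,0.6,5.2],[-6,1.2,10.5],[-9,1.8,15.7],[-12,2.4,21],[-14.8,2.9,26.2]],"gripper":[1,1,1,1,1]}'
python3 -m crank '{"travel":[[2.5,-4,0],[5,-8,-1],[7,-11,-2],[8.8,-13.1,-4],[8.8,-13.1,-6]],"turn":[[0,0,0],[0,0,0],[0,0,0],[0,0,0],[0,0,0]],"gripper":[1,1,1,1,1]}'
```

```text
clock: 1.1
position: [0.4987, 0.2066, 0.2313]
tool_rot: [-2.878, -0.001, -3.104]
force: [0.4, 0.3, 0.2]
grip_width: 0.0002
finger_force: 0.0
clock: 1.6
position: [0.5872, 0.0743, 0.1707]
tool_rot: [-2.879, 0.001, -3.111]
force: [-0.3, 0.2, -0.6]
grip_width: 0.0
finger_force: 0.0
```

```bash
python3 -m crank '{"travel":[[0,0,-2],[0,0,-4],[0,0,-6],[0,0,-7],[0,0,-7]],"turn":[[0,0,0],[0,0,0],[0,0,0],[0,0,0],[0,0,0]],"gripper":[1,1,1,1,1]}'
python3 - <<'E'
from workcell import bot
import cv2,numpy as np
S=bot.grab_frame("scene")["pixels"];T=bot.grab_frame("top")["pixels"]
a=cv2.resize(S[160:265,330:460],None,fx=3,fy=3,interpolation=2);b=cv2.resize(T[120:225,190:320],None,fx=3,fy=3,interpolation=2)
cv2.imwrite("pics/c1.png",np.hstack([a,b])[:,:,::-1]);s=bot.observe();print(s["position"],s["tool_rot"],s["force"],s["clock"])
E
```

```text
clock: 2.1
position: [0.5849, 0.0783, 0.1001]
tool_rot: [-2.88, -0.002, -3.106]
force: [-1.3, 0.0, 0.4]
grip_width: -0.0001
finger_force: 0.0
[0.58583459 0.07846501 0.10181403] [-2.88063644e+00  6.68847920e-04 -3.10649433e+00] [-0.13092375 -0.3126778   0.60616035] 2.2
```

View pics/c1.png

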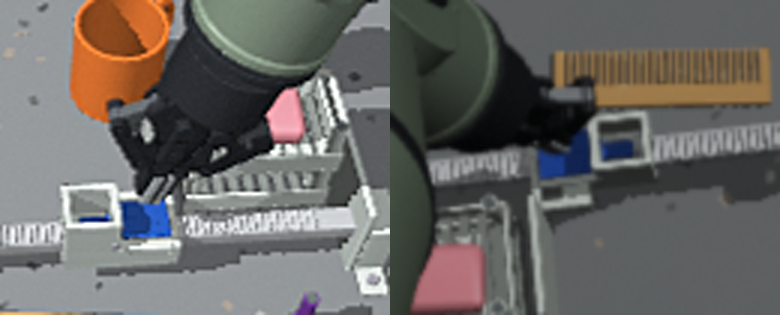

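The tool is shut and leaning 15° towards +y. The fingertips are over the pad at about (160,190) in the scene crop, the gripper is clear of the rack, and the rack and soap haven't moved. I'll add a little tilt and descend by feel.

```bash
python3 -m crank '{"travel":[[0.1,0,-0.5],[0.1,0,-1],[0.1,0,-1.5],[0.1,0,-2],[0.1,0,-2.3]],"turn":[[-1,0,0],[-2,0,0],[-3.5,-0.1,0],[-3.5,-0.1,0],[-3.5,-0.1,0]],"gripper":[1,1,1,1,1]}'
python3 -m crank '{"travel":[[0,0,-0.1],[0,0,-0.2],[0,0,-0.3],[0,0,-0.4],[0,0,-0.4]],"turn":[[0,0,0],[0,0,0],[0,0,0],[0,0,0],[0,0,0]],"gripper":[1,1,1,1,1]}'
```

```text
clock: 2.7
position: [0.5863, 0.0788, 0.0776]
tool_rot: [-2.819, -0.001, -3.106]
force: [0.0, 0.0, -0.5]
grip_width: 0.0001
finger_force: 0.0
clock: 3.2
position: [0.5866, 0.0783, 0.0743]
tool_rot: [-2.82, -0.0, -3.107]
force: [0.4, -0.3, 0.4]
grip_width: 0.0002
finger_force: 0.0
```

```bash
python3 -m crank '{"travel":[[0,0,-0.1],[0,0,-0.2],[0,0,-0.2],[0,0,-0.3],[0,0,-0.3]],"turn":[[0,0,0],[0,0,0],[0,0,0],[0,0,0],[0,0,0]],"gripper":[1,1,1,1,1]}'
python3 -m crank '{"travel":[[0,0,-0.1],[0,0,-0.2],[0,0,-0.2],[0,0,-0.2],[0,0,-0.2]],"turn":[[0,0,0],[0,0,0],[0,0,0],[0,0,0],[0,0,0]],"gripper":[1,1,1,1,1]}'
```

```text
clock: 3.7
position: [0.5865, 0.0784, 0.0712]
tool_rot: [-2.82, -0.0, -3.106]
force: [-0.0, -0.6, -0.4]
grip_width: -0.0002
finger_force: 0.0
clock: 4.2
position: [0.5866, 0.0785, 0.0693]
tool_rot: [-2.82, 0.0, -3.106]
force: [-0.2, 0.1, -0.0]
grip_width: -0.0
finger_force: 0.0
```

```bash
for i in 1 ; do python3 -m crank '{"travel":[[0,0,-0.1],[0,0,-0.2],[0,0,-0.2],[0,0,-0.2],[0,0,-0.2]],"turn":[[0,0,0],[0,0,0],[0,0,0],[0,0,0],[0,0,0]],"gripper":[1,1,1,1,1]}'; done
python3 -m crank '{"travel":[[0,0,-0.1],[0,0,-0.2],[0,0,-0.2],[0,0,-0.2],[0,0,-0.2]],"turn":[[0,0,0],[0,0,0],[0,0,0],[0,0,0],[0,0,0]],"gripper":[1,1,1,1,1]}'
```

```text
clock: 4.7
position: [0.5867, 0.0786, 0.0673]
tool_rot: [-2.82, 0.0, -3.106]
force: [0.3, 1.6, 2.2]
grip_width: -0.0004
finger_force: 1.1
clock: 5.2
position: [0.5867, 0.0785, 0.0653]
tool_rot: [-2.82, 0.0, -3.106]
force: [1.2, 2.0, 2.6]
grip_width: 0.0003
finger_force: 1.3
```

```bash
python3 -m crank '{"travel":[[0,0,-0.1],[0,0,-0.2],[0,0,-0.2],[0,0,-0.2],[0,0,-0.2]],"turn":[[0,0,0],[0,0,0],[0,0,0],[0,0,0],[0,0,0]],"gripper":[1,1,1,1,1]}'
python3 -m crank '{"travel":[[0,0,-0.1],[0,0,-0.1],[0,0,-0.1],[0,0,-0.1],[0,0,-0.1]],"turn":[[0,0,0],[0,0,0],[0,0,0],[0,0,0],[0,0,0]],"gripper":[1,1,1,1,1]}'
```

```text
clock: 5.7
position: [0.5866, 0.0784, 0.0633]
tool_rot: [-2.82, 0.0, -3.107]
force: [0.9, 2.4, 2.9]
grip_width: 0.0003
finger_force: 1.5
clock: 6.2
position: [0.5867, 0.0784, 0.0624]
tool_rot: [-2.819, 0.0, -3.106]
force: [-0.2, 2.1, 6.2]
grip_width: 0.0001
finger_force: 3.1
```

```bash
python3 -m crank '{"travel":[[0,0,-0.05],[0,0,-0.05],[0,0,-0.05],[0,0,-0.05],[0,0,-0.05]],"turn":[[0,0,0],[0,0,0],[0,0,0],[0,0,0],[0,0,0]],"gripper":[1,1,1,1,1]}'
python3 - <<'E'
from workcell import bot
import cv2,numpy as np
S=bot.grab_frame("scene")["pixels"];T=bot.grab_frame("top")["pixels"]
a=cv2.resize(S[190:265,340:430],None,fx=4.4,fy=4.4,interpolation=2);b=cv2.resize(T[135:210,210:300],None,fx=4.4,fy=4.4,interpolation=2)
cv2.imwrite("pics/c2.png",np.hstack([a,b])[:,:,::-1])
E
```

```text
clock: 6.7
position: [0.5867, 0.0783, 0.0622]
tool_rot: [-2.819, 0.0, -3.107]
force: [-0.4, 1.1, 9.8]
grip_width: -0.0004
finger_force: 5.3
```

View pics/c2.png

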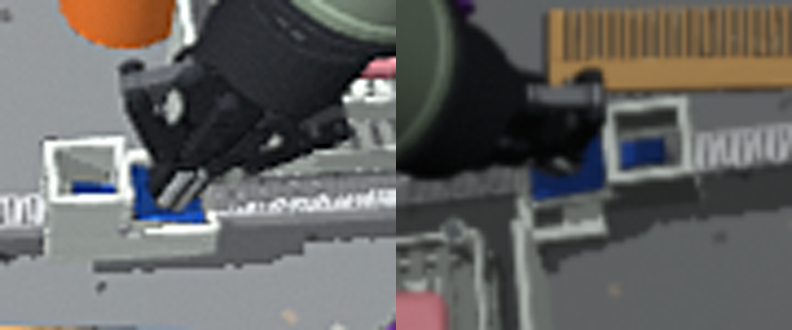

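The fingertip stands on the pad at about (180,190) in the scene crop, with roughly 8 mm between it and the housing face. The lever is on its hard limit: 9.8 N, and z no longer yields. Pushing gently now.

```bash
python3 -m crank '{"travel":[[0,-0.1,0],[0,-0.2,0],[0,-0.3,0],[0,-0.4,0],[0,-0.5,0]],"turn":[[0,0,0],[0,0,0],[0,0,0],[0,0,0],[0,0,0]],"gripper":[1,1,1,1,1]}'
```

```text
clock: 7.3
position: [0.5869, 0.0733, 0.0622]
tool_rot: [-2.819, 0.001, -3.107]
force: [-0.1, 1.2, 10.3]
grip_width: 0.0001
finger_force: 5.1
```

```bash
python3 -m crank '{"travel":[[0,-0.2,0],[0,-0.4,0],[0,-0.6,0],[0,-0.8,0],[0,-1,0]],"turn":[[0,0,0],[0,0,0],[0,0,0],[0,0,0],[0,0,0]],"gripper":[1,1,1,1,1]}'
python3 - <<'E'
from workcell import bot
import pickle;from h import *
S=bot.grab_frame("scene");T=bot.grab_frame("top")
T0=pickle.load(open("f0.pkl","rb"))["top"]
# shift of housing by template match in top view
t=T0["pixels"][152:186,258:280]
r=cv2.matchTemplate(T["pixels"][145:195,250:345],t,cv2.TM_CCOEFF_NORMED);print(cv2.minMaxLoc(r))
print("expected unmoved at",(8,7))
E
```

```text
clock: 7.8
position: [0.5871, 0.0633, 0.0622]
tool_rot: [-2.82, 0.001, -3.106]
force: [0.8, 1.9, 9.9]
grip_width: 0.0003
finger_force: 4.7
(-0.17041459679603577, 0.9469247460365295, (3, 15), (16, 6))
expected unmoved at (8, 7)
```

The lever is down, and the stop is moving with the finger (8 px, about 15 mm). Continuing.

```bash
python3 -m crank '{"travel":[[0,-0.5,0],[0,-1,0],[0.1,-1.5,0],[0.1,-2,0],[0.1,-2.5,0]],"turn":[[0,0,0],[0,0,0],[0,0,0],[0,0,0],[0,0,0]],"gripper":[1,1,1,1,1]}'
```

```text
clock: 8.4
position: [0.588, 0.0382, 0.0622]
tool_rot: [-2.82, 0.001, -3.106]
force: [0.6, 2.3, 9.4]
grip_width: 0.0
finger_force: 5.0
```

```bash
python3 -m crank '{"travel":[[0,-0.5,0],[0,-1,0],[0.1,-1.5,0],[0.1,-2,0],[0.1,-2.5,0]],"turn":[[0,0,0],[0,0,0],[0,0,0],[0,0,0],[0,0,0]],"gripper":[1,1,1,1,1]}'
```

```text
clock: 8.9
position: [0.5889, 0.0132, 0.0622]
tool_rot: [-2.819, 0.001, -3.106]
force: [0.8, 1.2, 8.9]
grip_width: 0.0003
finger_force: 5.1
```

```bash
python3 -m crank '{"travel":[[0,-0.5,0],[0,-1,0],[0.1,-1.5,0],[0.1,-2,0],[0.1,-2.5,0]],"turn":[[0,0,0],[0,0,0],[0,0,0],[0,0,0],[0,0,0]],"gripper":[1,1,1,1,1]}'
python3 - <<'E'
from workcell import bot
import pickle;from h import *
T=bot.grab_frame("top")
cv2.imwrite("pics/t3.png",cv2.resize(T["pixels"][130:210,210:350],None,fx=4.4,fy=4.4,interpolation=2)[:,:,::-1])
E
```

```text
clock: 9.4
position: [0.5898, -0.0119, 0.0622]
tool_rot: [-2.819, 0.0, -3.107]
force: [-0.0, 3.3, 10.0]
grip_width: -0.0005
finger_force: 5.3
```

View pics/t3.png

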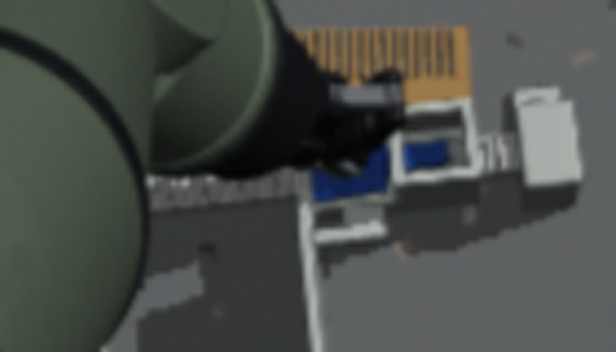

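The housing's far edge, at (477,150) in the crop, is about 40 px, or some 20–25 mm, short of the end block at (517,140). Finishing slowly.

```bash
python3 -m crank '{"travel":[[0,-0.4,0],[0,-0.8,0],[0.1,-1.2,0],[0.1,-1.6,0],[0.1,-1.9,0]],"turn":[[0,0,0],[0,0,0],[0,0,0],[0,0,0],[0,0,0]],"gripper":[1,1,1,1,1]}'
python3 -m crank '{"travel":[[0,-0.1,0],[0,-0.2,0],[0,-0.3,0],[0,-0.3,0],[0,-0.3,0]],"turn":[[0,0,0],[0,0,0],[0,0,0],[0,0,0],[0,0,0]],"gripper":[1,1,1,1,1]}'
```

```text
clock: 9.95
position: [0.5905, -0.0311, 0.0622]
tool_rot: [-2.819, -0.0, -3.107]
force: [-2.7, 1.3, 10.8]
grip_width: 0.0001
finger_force: 5.5
clock: 10.45
position: [0.5906, -0.0337, 0.0622]
tool_rot: [-2.819, 0.0, -3.107]
force: [-1.5, 3.3, 10.6]
grip_width: -0.0
finger_force: 5.6
```

```bash
python3 -m crank '{"travel":[[0,-0.1,0],[0,-0.2,0],[0,-0.3,0],[0,-0.3,0],[0,-0.3,0]],"turn":[[0,0,0],[0,0,0],[0,0,0],[0,0,0],[0,0,0]],"gripper":[1,1,1,1,1]}'
```

```text
clock: 10.95
position: [0.5908, -0.0341, 0.0621]
tool_rot: [-2.822, 0.001, -3.105]
force: [-5.6, 14.9, 15.9]
grip_width: -0.0001
finger_force: 9.5
```

The stop has met a hard limit: fy jumped to 15 N at 112.5 mm of travel. Relaxing the push and lifting off.

```bash
python3 -m crank '{"travel":[[0,0.1,0],[0,0.2,0],[0,0.2,0.3],[0,0.2,0.8],[0,0.2,1.5]],"turn":[[0,0,0],[0,0,0],[0,0,0],[0,0,0],[0,0,0]],"gripper":[1,1,1,1,1]}'
python3 -m crank '{"travel":[[0,0,3],[0,0,6],[0,0,10],[0,0,14],[0,0,14]],"turn":[[0,0,0],[0,0,0],[0,0,0],[0,0,0],[0,0,0]],"gripper":[1,1,1,1,1]}'
python3 - <<'E'
from workcell import bot
import pickle;from h import *
T=bot.grab_frame("top");S=bot.grab_frame("scene");d=pickle.load(open("f0.pkl","rb"))
a=cv2.resize(S["pixels"][150:270,280:470],None,fx=4,fy=4,interpolation=2);b=cv2.resize(T["pixels"][140:200,160:350],None,fx=4,fy=4,interpolation=2)[:120]
cv2.imwrite("pics/c4.png",a[:,:,::-1])
def soap(f):
    h=cv2.cvtColor(f["pixels"],cv2.COLOR_RGB2HSV);m=cv2.inRange(h,(165,60,90),(179,200,255));m=cv2.morphologyEx(m,cv2.MORPH_OPEN,np.ones((3,3)))
    k=max(cv2.findContours(m[170:240,390:450],0,2)[0],key=cv2.contourArea);return cv2.boundingRect(k)
print(soap(d["scene"]),soap(S))
E
```

```text
clock: 11.45
position: [0.5901, -0.035, 0.0769]
tool_rot: [-2.819, -0.001, -3.107]
force: [0.1, -0.3, -0.2]
grip_width: -0.0001
finger_force: 0.0
clock: 11.95
position: [0.5923, -0.035, 0.2221]
tool_rot: [-2.821, 0.007, -3.107]
force: [1.0, 0.9, -0.7]
grip_width: 0.0003
finger_force: 0.0
(8, 19, 34, 19) (8, 19, 34, 19)
```

View pics/c4.png

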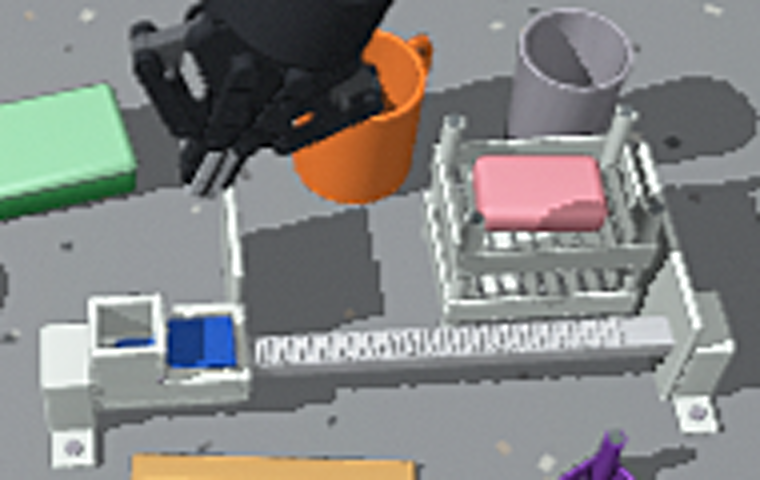

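The stop's housing at (125,335) is flush against the end block at (65,370), and the blue lever is up. The rack and soap haven't moved (the soap's box is the same to the pixel), and the robot is clear of everything.

```bash
python3 -c "
from workcell import bot
print(bot.job_done())"
```

```text
the job is handed in; nothing more can be done
None
```

I pressed the lever down and pushed the stop back until it hit the end block, then let go: the last picture shows it flush there with the lever up, and the rack and soap unmoved. The job is handed in, but the hand-in returned no verdict.

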